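# Turn round the row of pigment jars

## Robot

A 7-joint arm with a two-finger parallel gripper is mounted at the origin on a cart in front of the work surface, level with it; the furniture and walls round the work are solid. World frame = base frame: x ahead of the robot, y to its left, z up, the work surface at z = 0. Lengths are in m, angles in rad, forces in N, time in s.
With the tool pointing down it reaches from about 0.35 to 0.9 m from the base axis. Payload 8.1 kg.
Tool frame: the origin (TCP) lies at the very end of the fingers, on their centre line; the grasp point (between the pads) lies 19 mm behind it; z points along the fingers, y is the line along which they close (so a half turn about z gives the same grasp; the last joint's range is limited). The gripper opens to 92 mm and grips with 3 to 60 N. Pads are 19 mm wide; open, the fingers measure 130 mm over their backs; the gripper's body (75 mm by 190 mm) begins 47 mm behind the grasp point.
Start: joints at [1.128, 0.434, 0.025, 1.573, -0.012, 1.134, -0.075], TCP at [0.208, -0.589, 0.227] pointing down, gripper open.
Joint ranges: [-2.62, 2.62], [-0.44, 2.09], [-1.27, 1.32], [0.08, 2.57], [-1.32, 4.46], [0.12, 2], [-2.74, 2.74]. Speed limits (rad/s): [2.22, 2.22, 3.01, 3.01, 3.14, 3.14, 3.14].

## Interface

Orientations are given as a rotation vector (axis times angle).
In Python, from cell import arm gives the robot as it stands.
- The arm moves only by the shell command python3 -m pendant 'ROWS' [FORCE]. ROWS is a JSON object of lists of equal length, an entry for each row: "slide": the shift along the tool's x, y, z in units of 0.3 m (1.0 is 0.3 m), a list of three; "dr": the turn, a rotation vector about the tool's x, y, z in units of 0.12 rad (1.0 is 0.12 rad), a list of three; "claw": the opening, from 0 (shut) to 1 (fully open). In form: {"slide": [[tx, ty, tz], ...], "dr": [[ax, ay, az], ...], "claw": [claw, ...]}. A call has 1 to 10 rows; each row shifts and turns the commanded pose from where the row before left it, along the tool's axes as they then stand; what a row does not reach is not made up. A row lasts 1/10 s, in which the tool goes at most 50 mm and 8.59 degrees, less where a joint would pass 70% of its speed; a pose out of reach is approached as far as the arm can. A call with a number of a shift or a turn outside -1 to 1 is refused whole. A call with a gripper value outside its range is refused whole. The fingers move at their own pace and stop on an object; FORCE is the grip in N (left out, the last holds). Time passes only in rows, so rows that do not move let the fingers close. It gives the time, the measured TCP pose, the force, the opening and the grip force at its end, in the units of the state.
- arm.observe(): the state, without advancing time (a new reading comes with each control period).
- arm.get_image(name): name is "side" or "top"; returns the picture (480x640x3 uint8, red, green, blue); there is no depth.
- arm.calibration(name): a dict with "K" (3x3 intrinsics, pixels), "dist" ([k1, k2, p1, p2, k3] as OpenCV has them; the pictures are not rectified), "xyz" and "orientation" of the camera in the world. Camera axes: x right, y up, looking along -z (the intrinsics and any distortion apply to the point x, -y, -z); pixel columns grow to the right and rows downward; lengths in m; the calibration is good to about 2 mm. A picture is of the moment at which its call begins. calibration takes no time and is no camera call.
- arm.sign_off(): hands the job in; it is judged then, once.
The state is a dict: "clock": time; "joints": joint angles; "dq": joint speeds; "joint_efforts": joint torques, N m; "position": TCP position; "ee_rot": TCP orientation; "force": force on the tool from outside, world axes, zero at the start; "ft_torque": the same for the moment, N m; "width": opening from 0.0 (shut) to 1.0 (fully open); "gripper_force": force on a finger pad.
Only numpy, scipy, OpenCV 4.12 (cv2) and the standard library are available. Lean on these libraries where they do the work, as an engineer would, in place of code of your own. Each camera call takes 0.05 s, during which the arm holds its last target. There are 200 camera calls.

## Task

The next printer works from the other end of the table, so move the four containers (blue, red and yellow pigment jars and the white pot) from the coloured cups on the pale rack into the black wells of the dark rack in reverse order: the one at the left end of the pale rack goes to the right end of the dark rack, and so on, as seen from the robot. Carry them upright and set each one down in its well without dropping it, so that all four finally stand flat in their wells, let go.

Things in the scene. Friction and masses are not known exactly. Their poses are not given: they have to be found in the camera images.
- blue_jar: screw jar of dry pigment with a blue band, a white cap and a round dab of blue paint on top of the cap; upright cylinder 48 mm in diameter, 66 mm high, about 0.1 kg, loose. Origin: centre of its underside, z up its axis. It starts in the blue cup.
- red_jar: screw jar of dry pigment with a red band, a white cap and a round dab of red paint on top of the cap; upright cylinder 48 mm in diameter, 66 mm high, about 0.1 kg, loose. Origin: centre of its underside, z up its axis. It starts in the red cup.
- yellow_jar: screw jar of dry pigment with a yellow band, a white cap and a round dab of yellow paint on top of the cap; upright cylinder 48 mm in diameter, 66 mm high, about 0.1 kg, loose. Origin: centre of its underside, z up its axis. It starts in the yellow cup.
- white_pot: plain white binder pot: round body 52 mm in diameter and 36 mm high with rounded shoulders, then a neck and cap 24 mm in diameter up to 51 mm; about 0.1 kg, loose. Origin: centre of its underside, z up its axis. It starts in the white cup.
- blue_cup: shallow round blue plastic cup fixed on the pale rack, marking where the blue jar stands at the start (the cups do not move). 70 mm outside, 62 mm inside, 9 mm high, floor 3 mm thick, so the lip stands 6 mm above the floor. Origin: centre of its underside, which is on the board's top.
- red_cup: shallow round red plastic cup fixed on the pale rack, marking where the red jar stands at the start (the cups do not move). 70 mm outside, 62 mm inside, 9 mm high, floor 3 mm thick, so the lip stands 6 mm above the floor. Origin: centre of its underside, which is on the board's top.
- yellow_cup: shallow round yellow plastic cup fixed on the pale rack, marking where the yellow jar stands at the start (the cups do not move). 70 mm outside, 62 mm inside, 9 mm high, floor 3 mm thick, so the lip stands 6 mm above the floor. Origin: centre of its underside, which is on the board's top.
- white_cup: shallow round white plastic cup fixed on the pale rack, marking where the white pot stands at the start (the cups do not move). 70 mm outside, 62 mm inside, 9 mm high, floor 3 mm thick, so the lip stands 6 mm above the floor. Origin: centre of its underside, which is on the board's top.
- pale_rack: source rack: pale wooden board, 84 (x) x 300 (y) x 20 mm, fixed. Origin: centre of its underside, on the table; z up, y along the row to the left end as the robot sees it; turned up to 0.25 rad. The four cups stand on it at y = -111, -37, 37, 111 mm, x = 0, in any order, each holding its container with the underside 23 mm above the table. Left or right of the dark rack.
- dark_rack: target rack: dark wooden board, 84 (x) x 300 (y) x 20 mm, fixed. Origin: centre of its underside, on the table; z up, y along the row to the left end as the robot sees it; turned up to 0.25 rad. Four empty black round wells at y = -111, -37, 37, 111 mm, x = 0, 62 mm inside, 70 mm outside; floor 23 mm and lip 29 mm above the table.
Mind the look-alikes: they are no part of the job. Leave any pink look-alike of the blue_jar alone.

How it is judged:
By the outcome, as a careful person would: the job done as asked, in the order asked, and still so for the second after the job is handed in, with the robot touching nothing.
It also fails if it takes over 90 s, if anything falls off the work surface, if the arm or the gripper's body presses on something with over 40 N, if the wrist force passes 120 N, or if a joint passes its speed limit or range.

## Working session

There is one attempt and no reset: what is moved stays moved. The work goes in short steps, Python scripts to look and compute and a shell command to move; the robot and the scene stay as the last step left them, time stands still between calls to the robot, and variables do not carry over. Pictures are saved under pics/ and viewed, at most 14 in all, crops included, and the job is handed in when it is done.

```bash
mkdir -p pics; ls; python3 - <<'E'
from cell import arm
import cv2
for n in("top","side"):
    cv2.imwrite(f"pics/{n}0.png",arm.get_image(n)[:,:,::-1]); print(n,arm.calibration(n))
print(arm.observe())
E
```

```text
pics
top {'K': array([[561.72329921,   0.        , 315.50352208],
       [  0.        , 561.72329921, 243.96227085],
       [  0.        ,   0.        ,   1.        ]]), 'dist': array([-0.01658127,  0.        ,  0.        ,  0.        ,  0.        ]), 'xyz': array([0.3669005 , 0.01581267, 1.03090807]), 'orientation': array([ 0.12009142, -0.15811259, -1.55357389])}
side {'K': array([[582.21204547,   0.        , 316.40126792],
       [  0.        , 582.21204547, 241.10070906],
       [  0.        ,   0.        ,   1.        ]]), 'dist': array([-0.1322266,  0.       ,  0.       ,  0.       ,  0.       ]), 'xyz': array([0.25975032, 0.77631829, 0.7031921 ]), 'orientation': array([ 0.19524544, -1.24539638, -2.54072095])}
{'clock': 0.1, 'joints': array([ 1.1284168 ,  0.43518152,  0.02501527,  1.57395073, -0.01159091,
        1.13399118, -0.07508866]), 'dq': array([ 0.00013844, -0.00040675, -0.00097573, -0.00333458,  0.00054599,
        0.00077221, -0.00017778]), 'joint_efforts': array([ 3.01117274e-03, -6.69126821e+01,  9.88060422e-01, -3.15148652e+01,
       -6.06011529e-02,  3.73859808e-02,  8.33006675e-05]), 'position': array([ 0.20808415, -0.58889163,  0.22602782]), 'ee_rot': array([-3.09507596e+00, -5.30793987e-01,  6.02231898e-04]), 'force': array([-0.79630966, -0.0394424 ,  0.368655  ]), 'ft_torque': array([-2.62572268e-02,  3.99155478e-05, -2.14463220e-02]), 'gripper_force': 0.0, 'width': 1.0007462455645078}
```

View pics/top0.png

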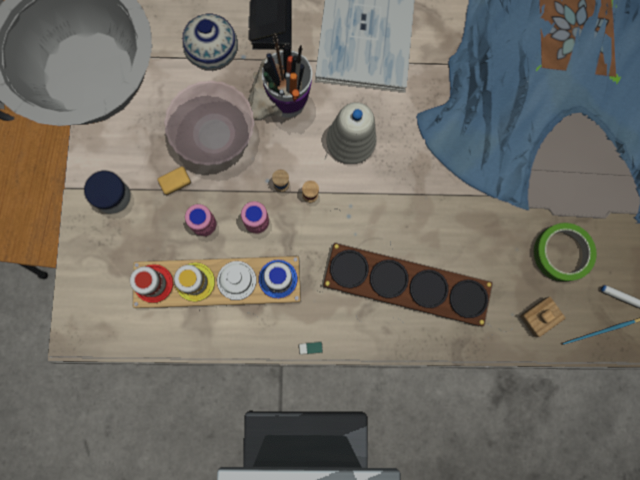

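View pics/side0.png

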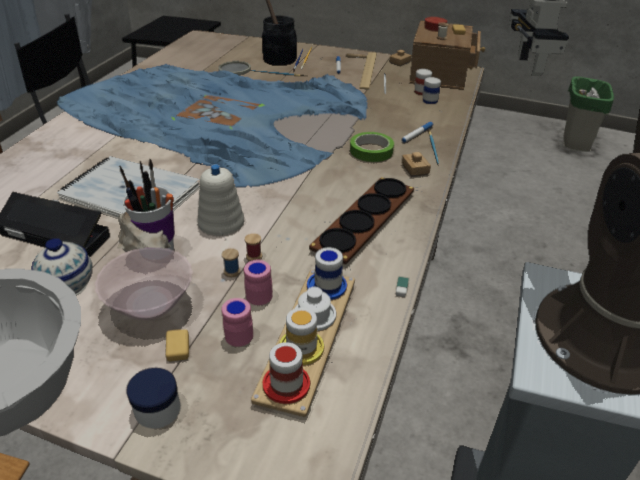

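The side view confirms the order. Along the pale rack from left to right (top picture) stand red (145,283), yellow (188,280), white (236,277) and blue (278,277). The empty dark wells are at (348,269), (388,279), (428,289) and (468,299). There are three blue-topped candidates: pink-banded jars at (200,218) and (254,216), which are look-alikes standing on the table, and (278,277), which stands in the blue cup with a blue band. The last one is the real blue_jar. So red goes to well 4 (right end), yellow to well 3, white to well 2 and blue to well 1.

```bash
cat > h.py <<'E'
import numpy as np, cv2
from scipy.spatial.transform import Rotation as Ro
from cell import arm
def ray(n,uv,z):
    c=arm.calibration(n); p=cv2.undistortPoints(np.array([[uv]],float),c["K"],c["dist"])[0,0]
    d=Ro.from_rotvec(c["orientation"]).apply([p[0],-p[1],-1]); o=np.array(c["xyz"])
    return o+d*(z-o[2])/d[2]
def comps(m,lo,hi):
    k,l,s,c=cv2.connectedComponentsWithStats(m.astype(np.uint8)); 
    return [(c[i].round(1),s[i][4]) for i in range(1,k) if lo<s[i][4]<hi]
def plan(x,y,yaw=None):
    "slide to x,y and turn so tool y lies along rack x direction (angle yaw)"
    s=arm.observe(); R=Ro.from_rotvec(s["ee_rot"]).as_matrix(); p=s["position"]
    print("clock",round(s["clock"],2),"pos",p.round(4),"tilt",R[:,2].round(3),"q7",s["joints"][6].round(2),"w",round(s["width"],3))
    d=np.array([x,y,p[2]])-p
    print("slide units total tool xyz",(R.T@d/0.3).round(3),"dist",np.linalg.norm(d).round(4))
    if yaw is not None:
        a=np.arctan2(R[1,1],R[0,1]); e=(yaw-a+np.pi/2)%np.pi-np.pi/2
        print("tool y az",a.round(3),"dr z units total",(-e/0.12).round(2))
E
python3 - <<'E'
from h import *
im=cv2.imread("pics/top0.png"); hsv=cv2.cvtColor(im,cv2.COLOR_BGR2HSV)
m=np.zeros(im.shape[:2],bool); m[235:330,320:500]=1
W=[c for c,a in comps((hsv[...,2]<62)&(hsv[...,1]<110)&m,500,2500)]
print("wells",comps((hsv[...,2]<62)&(hsv[...,1]<110)&m,100,3000))
for c in W: print(c,ray("top",c,.025).round(4))
m=np.zeros(im.shape[:2],bool); m[255:310,125:300]=1
print(comps((hsv[...,1]>120)&m,30,3000))
H=hsv[...,0];S=hsv[...,1]
for nm,mm in dict(red=((H<6)|(H>174))&(S>130),yel=(H>15)&(H<32)&(S>140),blue=(H>105)&(H<130)&(S>120)).items():
    print(nm,comps(mm&m,40,3000))
pts=np.array([ray("top",u,.02)[:2] for u in [(133,262),(298.5,257.5),(299.5,301),(134,306)]]);print("pale corners",pts.round(4))
pts=np.array([ray("top",u,.02)[:2] for u in [(331,244),(492,280),(483,324),(323,287)]]);print("dark corners",pts.round(4))
cr=np.hstack([cv2.resize(im[200:320,125:305],None,fx=4,fy=4)]);cv2.imwrite("pics/crop1.png",cr)
E
```

```text
wells [(array([348.9, 268.5]), np.int32(1163)), (array([388.7, 278.5]), np.int32(1171)), (array([428.6, 288.4]), np.int32(1168)), (array([468.5, 298.5]), np.int32(1170))]
[348.9 268.5] [ 0.5033 -0.0686  0.025 ]
[388.7 278.5] [ 0.4861 -0.1406  0.025 ]
[428.6 288.4] [ 0.4691 -0.2127  0.025 ]
[468.5 298.5] [ 0.4517 -0.2847  0.025 ]
[(array([277.3, 281.9]), np.int32(404)), (array([200.8, 284.1]), np.int32(492)), (array([159.6, 284.7]), np.int32(486)), (array([277.3, 275.3]), np.int32(206)), (array([187.2, 277.8]), np.int32(220)), (array([142.9, 279.5]), np.int32(210))]
red [(array([160. , 284.9]), np.int32(414)), (array([142.9, 279.5]), np.int32(205))]
yel [(array([201.3, 284.6]), np.int32(413)), (array([187.3, 277.8]), np.int32(205))]
blue [(array([277.3, 281.9]), np.int32(404)), (array([277.3, 275.3]), np.int32(206))]
pale corners [[0.5103 0.3216]
 [0.5229 0.0229]
 [0.4439 0.0198]
 [0.4312 0.3146]]
dark corners [[ 0.5487 -0.0362]
 [ 0.4864 -0.3308]
 [ 0.4066 -0.3109]
 [ 0.4697 -0.0222]]
```

View pics/crop1.png

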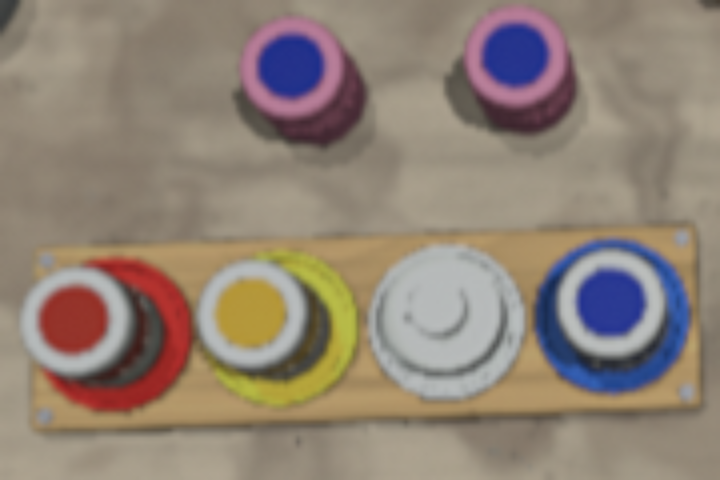

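Only the jar in the blue cup at (277,275) has a blue and white body. Both pink ones stand behind the rack. The wells come out 74.0 mm apart, as they should.

```bash
python3 - <<'E'
from h import *
P={}
for n,u,z in [("red",(142.9,279.5),.089),("yel",(187.3,277.8),.089),("white",(234.5,276.2),.074),("blue",(277.3,275.3),.089),("pink1",(198,216.5),.066),("pink2",(254,213.7),.066)]:
    P[n]=ray("top",u,z); print(n,P[n].round(4))
k=list(P)
for a,b in zip(k[:3],k[1:4]): print(a,b,np.linalg.norm((P[a]-P[b])[:2]).round(4))
d=(P["red"]-P["blue"])[:2]; print("pale yaw",np.arctan2(-d[0],d[1]))
plan(*P["blue"][:2],np.arctan2(-d[0],d[1]))
E
```

```text
red [0.4712 0.2823 0.089 ]
yel [0.4751 0.2083 0.089 ]
white [0.4807 0.1312 0.074 ]
blue [0.4814 0.0576 0.089 ]
pink1 [0.586  0.1998 0.066 ]
pink2 [0.5926 0.102  0.066 ]
red yel 0.0741
yel white 0.0773
white blue 0.0736
pale yaw 0.045343584550445674
clock 0.1 pos [ 0.2081 -0.5889  0.226 ] tilt [-0.001  0.001 -1.   ] q7 -0.08 w 1.001
slide units total tool xyz [ 1.577 -1.728  0.002] dist 0.7019
tool y az -1.231 dr z units total -10.64
```

```bash
python3 -m pendant '{"slide":[[0.07,-0.01,0],[0.14,-0.026,0],[0.14,-0.026,0],[0.14,-0.026,0],[0.14,-0.026,0],[0.14,-0.026,0],[0.14,-0.026,0],[0.14,-0.026,0],[0.14,-0.026,0],[0.14,-0.026,0]],"dr":[[0,0,-0.3],[0,0,-0.6],[0,0,-0.6],[0,0,-0.6],[0,0,-0.6],[0,0,-0.6],[0,0,-0.6],[0,0,-0.6],[0,0,-0.6],[0,0,-0.6]],"claw":[1,1,1,1,1,1,1,1,1,1]}' 30; python3 -c "
from h import *
plan(.4814,.0576,.045)"
```

```text
clock: 1.1
position: [0.4786, -0.2935, 0.2266]
ee_rot: [-2.735, -1.546, -0.001]
force: [1.2, -0.1, 0.4]
width: 1.0
gripper_force: 0.0
clock 1.1 pos [ 0.4786 -0.2935  0.2266] tilt [ 0.  0. -1.] q7 -0.18 w 1.0
slide units total tool xyz [ 1.008 -0.596  0.   ] dist 0.3511
tool y az -0.542 dr z units total -4.89
```

```bash
python3 -m pendant '{"slide":[[0.111,-0.067,0],[0.115,-0.06,0],[0.119,-0.052,0],[0.122,-0.044,0],[0.125,-0.036,0],[0.127,-0.028,0],[0.128,-0.02,0],[0.129,-0.011,0],[0.13,-0.003,0],[0,0,0]],"dr":[[0,0,-0.54],[0,0,-0.54],[0,0,-0.54],[0,0,-0.54],[0,0,-0.54],[0,0,-0.54],[0,0,-0.54],[0,0,-0.54],[0,0,-0.54],[0,0,0]],"claw":[1,1,1,1,1,1,1,1,1,1]}'; python3 -c "
from h import *
plan(.4814,.0576,.045)"
```

```text
clock: 2.1
position: [0.4783, 0.0611, 0.2271]
ee_rot: [-2.167, -2.273, -0.004]
force: [0.2, -0.1, -0.2]
width: 1.003
gripper_force: 0.0
clock 2.1 pos [0.4783 0.0611 0.2271] tilt [ 0.001  0.003 -1.   ] q7 -0.34 w 1.003
slide units total tool xyz [-0.012  0.01  -0.   ] dist 0.0047
tool y az 0.048 dr z units total 0.02
```

```bash
python3 -m pendant '{"slide":[[-0.012,0.01,0],[0,0,0.1],[0,0,0.1],[0,0,0.1],[0,0,0.1],[0,0,0.08],[0,0,0.06],[0,0,0.05],[0,0,0.03],[0,0,0]],"dr":[[0,0,0],[0,0,0],[0,0,0],[0,0,0],[0,0,0],[0,0,0],[0,0,0],[0,0,0],[0,0,0],[0,0,0]],"claw":[1,1,1,1,1,1,1,1,1,1]}'; python3 - <<'E'
from h import *
plan(.4814,.0576,.045)
cv2.imwrite("pics/s1.png",cv2.resize(arm.get_image("side")[180:400,200:420,::-1],(600,600)))
E
```

```text
clock: 3.1
position: [0.4816, 0.0495, 0.0397]
ee_rot: [-2.182, -2.259, 0.003]
force: [-0.0, -1.4, 0.1]
width: 0.998
gripper_force: 0.0
clock 3.1 pos [0.4816 0.0495 0.0397] tilt [-0.002 -0.001 -1.   ] q7 -0.52 w 0.998
slide units total tool xyz [ 0.027  0.    -0.   ] dist 0.0081
tool y az 0.035 dr z units total -0.09
```

View pics/s1.png

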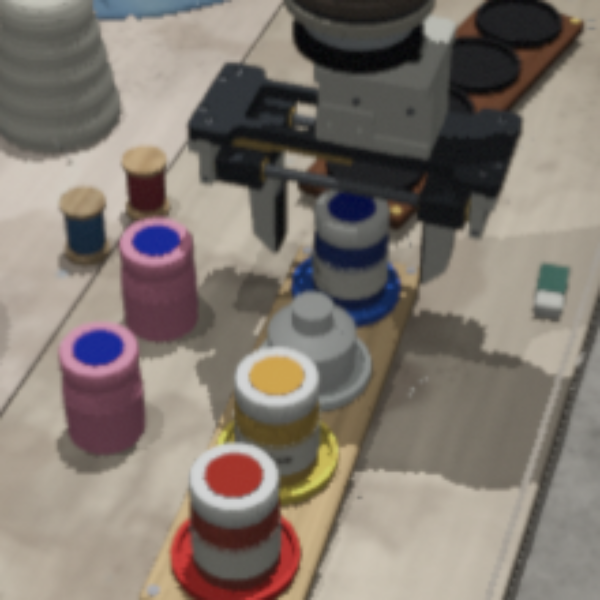

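The fingers straddle the blue jar front and back. The TCP is 8 mm too far right, so I correct that and then close.

```bash
python3 -m pendant '{"slide":[[0.027,0,0],[0,0,0],[0,0,0],[0,0,0],[0,0,0],[0,0,0],[0,0,0],[0,0,0],[0,0,0],[0,0,0]],"dr":[[0,0,-0.09],[0,0,0],[0,0,0],[0,0,0],[0,0,0],[0,0,0],[0,0,0],[0,0,0],[0,0,0],[0,0,0]],"claw":[1,1,0.3,0.3,0.3,0.3,0.3,0.3,0.3,0.3]}' 20; python3 -c "
from h import *
plan(.4814,.0576,.045)"
```

```text
clock: 4.15
position: [0.4818, 0.0587, 0.0407]
ee_rot: [-2.169, -2.273, 0.0]
force: [-1.4, 0.5, -0.6]
width: 0.509
gripper_force: 20.0
clock 4.15 pos [0.4818 0.0587 0.0407] tilt [-0. -0. -1.] q7 -0.53 w 0.509
slide units total tool xyz [-0.003 -0.002  0.   ] dist 0.0011
tool y az 0.047 dr z units total 0.01
```

```bash
python3 -m pendant '{"slide":[[0,0,-0.03],[0,0,-0.06],[0,0,-0.09],[0,0,-0.09],[0,0,-0.08],[0,0,-0.04],[0,0,0],[0,0,0]],"dr":[[0,0,0],[0,0,0],[0,0,0],[0,0,0],[0,0,0],[0,0,0],[0,0,0],[0,0,0]],"claw":[0.3,0.3,0.3,0.3,0.3,0.3,0.3,0.3]}'; python3 -c "
from h import *
plan(.5033,-.0686,-.234)"
```

```text
clock: 4.95
position: [0.4816, 0.0585, 0.1572]
ee_rot: [-2.169, -2.273, 0.001]
force: [0.4, -0.3, -0.1]
width: 0.508
gripper_force: 20.0
clock 4.95 pos [0.4816 0.0585 0.1572] tilt [-0. -0. -1.] q7 -0.4 w 0.508
slide units total tool xyz [-0.427  0.052  0.   ] dist 0.129
tool y az 0.047 dr z units total 2.34
```

```bash
python3 -m pendant '{"slide":[[-0.05,0.006,0],[-0.1,0.012,0],[-0.11,0.014,0],[-0.1,0.012,0],[-0.067,0.008,0],[0,0,0],[0,0,0],[0,0,0],[0,0,0],[0,0,0]],"dr":[[0,0,0],[0,0,0],[0,0,0],[0,0,0],[0,0,0],[0,0,0.5],[0,0,0.6],[0,0,0.6],[0,0,0.64],[0,0,0]],"claw":[0.3,0.3,0.3,0.3,0.3,0.3,0.3,0.3,0.3,0.3]}'; python3 -c "
from h import *
plan(.5033,-.0686,-.234)"
```

```text
clock: 5.95
position: [0.5026, -0.0684, 0.1562]
ee_rot: [-2.465, -1.945, 0.003]
force: [0.1, 0.1, -0.5]
width: 0.511
gripper_force: 20.0
clock 5.95 pos [ 0.5026 -0.0684  0.1562] tilt [-0.003  0.    -1.   ] q7 -0.38 w 0.511
slide units total tool xyz [-0.     0.002 -0.   ] dist 0.0007
tool y az -0.235 dr z units total -0.01
```

```bash
python3 -m pendant '{"slide":[[0,0,0.05],[0,0,0.08],[0,0,0.09],[0,0,0.07],[0,0,0.04],[0,0,0.02],[0,0,0],[0,0,0]],"dr":[[0,0,0],[0,0,0],[0,0,0],[0,0,0],[0,0,0],[0,0,0],[0,0,0],[0,0,0]],"claw":[0.3,0.3,0.3,0.3,0.3,0.3,0.3,0.3]}'; python3 - <<'E'
from h import *
plan(.5033,-.0686,-.234)
cv2.imwrite("pics/s2.png",cv2.resize(arm.get_image("side")[150:350,260:460,::-1],(600,600)))
E
```

```text
clock: 6.75
position: [0.504, -0.0684, 0.0533]
ee_rot: [2.465, 1.947, 0.001]
force: [0.4, -0.3, -1.0]
width: 0.507
gripper_force: 20.0
clock 6.75 pos [ 0.504  -0.0684  0.0533] tilt [ 0.001 -0.    -1.   ] q7 -0.47 w 0.507
slide units total tool xyz [-0.001 -0.002 -0.   ] dist 0.0008
tool y az -0.233 dr z units total 0.0
```

View pics/s2.png

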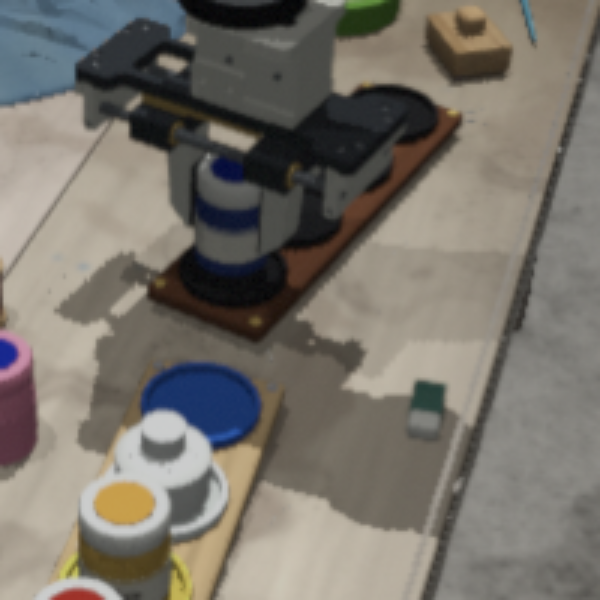

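The blue jar hangs upright, centred over the left well and about 12 mm above its floor.

```bash
python3 -m pendant '{"slide":[[0,0,0.015],[0,0,0.013],[0,0,0.008],[0,0,0.005],[0,0,0],[0,0,0]],"dr":[[0,0,0],[0,0,0],[0,0,0],[0,0,0],[0,0,0],[0,0,0]],"claw":[0.3,0.3,0.3,0.3,0.3,0.3]}'
```

```text
clock: 7.4
position: [0.5034, -0.0685, 0.0407]
ee_rot: [2.465, 1.947, -0.001]
force: [-2.4, 0.1, 5.8]
width: 0.509
gripper_force: 20.0
```

```bash
python3 -m pendant '{"slide":[[0,0,0],[0,0,0],[0,0,0],[0,0,0],[0,0,-0.03],[0,0,-0.08],[0,0,-0.1],[0,0,-0.07],[0,0,-0.03],[0,0,0]],"dr":[[0,0,0],[0,0,0],[0,0,0],[0,0,0],[0,0,0],[0,0,0],[0,0,0],[0,0,0],[0,0,0],[0,0,0]],"claw":[0.7,0.8,1,1,1,1,1,1,1,1]}'; python3 -c "
from h import *
plan(.478,.1325,.045)"
```

```text
clock: 8.4
position: [0.5043, -0.0685, 0.1347]
ee_rot: [2.464, 1.946, 0.003]
force: [0.1, -0.3, -0.2]
width: 0.999
gripper_force: 0.0
clock 8.4 pos [ 0.5043 -0.0685  0.1347] tilt [ 0.003 -0.    -1.   ] q7 -0.4 w 0.999
slide units total tool xyz [ 0.631 -0.241 -0.001] dist 0.2028
tool y az -0.234 dr z units total -2.33
```

```bash
python3 -m pendant '{"slide":[[0.06,-0.023,0],[0.12,-0.046,0],[0.13,-0.05,0],[0.13,-0.05,0],[0.12,-0.046,0],[0.071,-0.026,0],[0,0,0],[0,0,0],[0,0,0],[0,0,0]],"dr":[[0,0,0],[0,0,0],[0,0,0],[0,0,0],[0,0,0],[0,0,0],[0,0,-0.73],[0,0,-0.8],[0,0,-0.8],[0,0,0]],"claw":[1,1,1,1,1,1,1,1,1,1]}'; python3 - <<'E'
from h import *
plan(.478,.1325,.045)
E
```

```text
clock: 9.4
position: [0.4763, 0.1322, 0.1322]
ee_rot: [-2.167, -2.273, 0.003]
force: [-1.0, 0.2, -0.9]
width: 1.0
gripper_force: 0.0
clock 9.4 pos [0.4763 0.1322 0.1322] tilt [-0.002 -0.    -1.   ] q7 -0.59 w 1.0
slide units total tool xyz [ 0.001  0.006 -0.   ] dist 0.0017
tool y az 0.048 dr z units total 0.02
```

```bash
python3 -m pendant '{"slide":[[0,0.006,0.04],[0,0,0.08],[0,0,0.09],[0,0,0.07],[0,0,0.03],[0,0,0.012],[0,0,0],[0,0,0]],"dr":[[0,0,0],[0,0,0],[0,0,0],[0,0,0],[0,0,0],[0,0,0],[0,0,0],[0,0,0]],"claw":[1,1,1,1,1,1,1,1]}'; python3 - <<'E'
from h import *
plan(.478,.1325,.045)
E
```

```text
clock: 10.2
position: [0.4794, 0.1328, 0.0375]
ee_rot: [2.17, 2.271, 0.002]
force: [0.3, -0.5, 0.4]
width: 1.0
gripper_force: 0.0
clock 10.2 pos [0.4794 0.1328 0.0375] tilt [ 0.001  0.    -1.   ] q7 -0.7 w 1.0
slide units total tool xyz [-0.001 -0.005 -0.   ] dist 0.0014
tool y az 0.045 dr z units total 0.0
```

```bash
python3 -m pendant '{"slide":[[0,0,0.012],[0,0,0],[0,0,0],[0,0,0],[0,0,0],[0,0,0],[0,0,0],[0,0,0],[0,0,0],[0,0,0]],"dr":[[0,0,0],[0,0,0],[0,0,0],[0,0,0],[0,0,0],[0,0,0],[0,0,0],[0,0,0],[0,0,0],[0,0,0]],"claw":[1,1,0.4,0.4,0.4,0.4,0.4,0.4,0.4,0.4]}' 15; python3 - <<'E'
from h import *
plan(.478,.1325,.045)
cv2.imwrite("pics/s3.png",cv2.resize(arm.get_image("side")[200:400,220:420,::-1],(600,600)))
E
```

```text
clock: 11.2
position: [0.4789, 0.1325, 0.0332]
ee_rot: [2.17, 2.272, 0.0]
force: [0.1, -0.1, 0.4]
width: 0.553
gripper_force: 15.0
clock 11.2 pos [0.4789 0.1325 0.0332] tilt [ 0. -0. -1.] q7 -0.7 w 0.553
slide units total tool xyz [ 0.    -0.003 -0.   ] dist 0.0009
tool y az 0.046 dr z units total 0.01
```

View pics/s3.png

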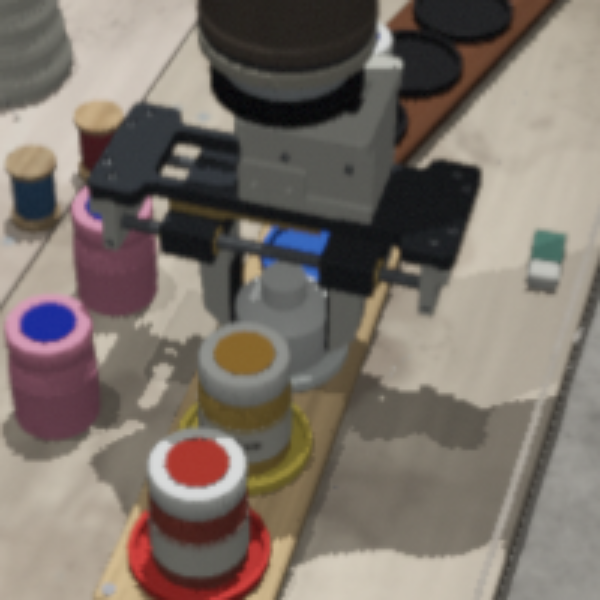

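The fingers hold the pot's body (opening about 51 mm, against its 52 mm). I lift it to clear everything.

```bash
python3 -m pendant '{"slide":[[0,0,0],[0,0,-0.03],[0,0,-0.06],[0,0,-0.09],[0,0,-0.09],[0,0,-0.08],[0,0,-0.04],[0,0,0],[0,0,0]],"dr":[[0,0,0],[0,0,0],[0,0,0],[0,0,0],[0,0,0],[0,0,0],[0,0,0],[0,0,0],[0,0,0]],"claw":[0.4,0.4,0.4,0.4,0.4,0.4,0.4,0.4,0.4]}' 20; python3 -c "
from h import *
plan(.4861,-.1406,-.234)"
```

```text
clock: 12.15
position: [0.4785, 0.1322, 0.1496]
ee_rot: [-2.17, -2.271, 0.001]
force: [-0.3, 0.4, -1.5]
width: 0.555
gripper_force: 20.0
clock 12.15 pos [0.4785 0.1322 0.1496] tilt [-0.001 -0.    -1.   ] q7 -0.57 w 0.555
slide units total tool xyz [-0.909 -0.016  0.   ] dist 0.2729
tool y az 0.046 dr z units total 2.33
```

```bash
python3 -m pendant '{"slide":[[-0.05,-0.002,0],[-0.11,-0.002,0],[-0.11,-0.002,0],[-0.11,-0.002,0],[-0.11,-0.002,0],[-0.11,-0.002,0],[-0.11,-0.002,0],[-0.11,-0.002,0],[-0.06,0,0],[-0.029,0,0]],"dr":[[0,0,0],[0,0,0],[0,0,0],[0,0,0],[0,0,0],[0,0,0],[0,0,0],[0,0,0],[0,0,0],[0,0,0]],"claw":[0.4,0.4,0.4,0.4,0.4,0.4,0.4,0.4,0.4,0.4]}' && python3 -m pendant '{"slide":[[0,0,0],[0,0,0],[0,0,0],[0,0,0],[0,0,0]],"dr":[[0,0,0.4],[0,0,0.6],[0,0,0.73],[0,0,0.6],[0,0,0]],"claw":[0.4,0.4,0.4,0.4,0.4]}'; python3 -c "
from h import *
plan(.4861,-.1406,-.234)"
```

```text
clock: 13.15
position: [0.4854, -0.1422, 0.1486]
ee_rot: [-2.172, -2.267, 0.003]
force: [0.4, 0.5, -0.8]
width: 0.555
gripper_force: 20.0
clock: 13.65
position: [0.4862, -0.1389, 0.1494]
ee_rot: [-2.464, -1.947, 0.001]
force: [-1.0, 0.9, -2.1]
width: 0.557
gripper_force: 20.0
clock 13.65 pos [ 0.4862 -0.1389  0.1494] tilt [-0.001  0.001 -1.   ] q7 -0.24 w 0.557
slide units total tool xyz [-0.005  0.001 -0.   ] dist 0.0017
tool y az -0.234 dr z units total 0.0
```

```bash
python3 -m pendant '{"slide":[[-0.005,0,0.05],[0,0,0.08],[0,0,0.09],[0,0,0.07],[0,0,0.04],[0,0,0.015],[0,0,0],[0,0,0]],"dr":[[0,0,0],[0,0,0],[0,0,0],[0,0,0],[0,0,0],[0,0,0],[0,0,0],[0,0,0]],"claw":[0.4,0.4,0.4,0.4,0.4,0.4,0.4,0.4]}'; python3 - <<'E'
from h import *
plan(.4861,-.1406,-.234)
cv2.imwrite("pics/s4.png",cv2.resize(arm.get_image("side")[150:300,290:440,::-1],(600,600)))
E
```

```text
clock: 14.45
position: [0.4868, -0.1415, 0.0474]
ee_rot: [2.464, 1.947, 0.001]
force: [0.8, 0.8, -1.1]
width: 0.555
gripper_force: 20.0
clock 14.45 pos [ 0.4868 -0.1415  0.0474] tilt [ 0.001 -0.    -1.   ] q7 -0.32 w 0.555
slide units total tool xyz [ 0.002 -0.003 -0.   ] dist 0.0012
tool y az -0.233 dr z units total 0.01
```

View pics/s4.png

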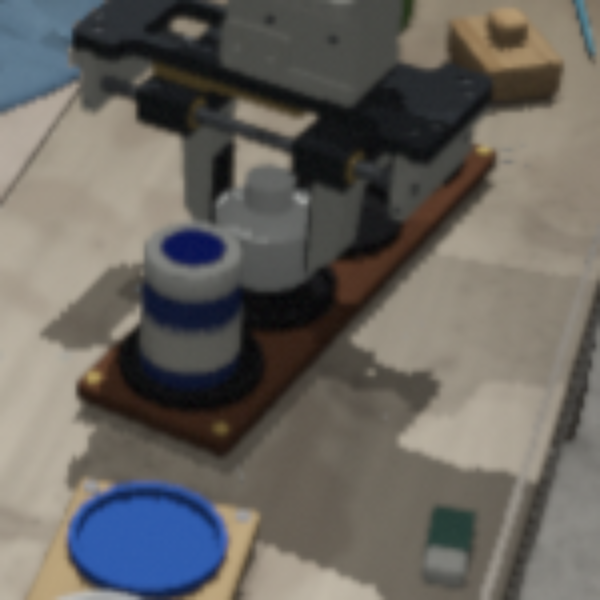

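The blue jar stands flat in well 1, and the pot is upright over well 2.

```bash
python3 -m pendant '{"slide":[[0,0,0.017],[0,0,0.014],[0,0,0.01],[0,0,0.006],[0,0,0],[0,0,0]],"dr":[[0,0,0],[0,0,0],[0,0,0],[0,0,0],[0,0,0],[0,0,0]],"claw":[0.4,0.4,0.4,0.4,0.4,0.4]}'
```

```text
clock: 15.1
position: [0.486, -0.1416, 0.0332]
ee_rot: [2.465, 1.947, -0.001]
force: [-3.4, 0.8, 9.4]
width: 0.552
gripper_force: 20.0
```

```bash
python3 -m pendant '{"slide":[[0,0,0],[0,0,0],[0,0,0],[0,0,0],[0,0,-0.03],[0,0,-0.08],[0,0,-0.1],[0,0,-0.08],[0,0,-0.04],[0,0,0]],"dr":[[0,0,0],[0,0,0],[0,0,0],[0,0,0],[0,0,0],[0,0,0],[0,0,0],[0,0,0],[0,0,0],[0,0,0]],"claw":[0.7,0.8,1,1,1,1,1,1,1,1]}'; python3 -c "
from h import *
plan(.4751,.2083,.045)"
```

```text
clock: 16.1
position: [0.4872, -0.1418, 0.1333]
ee_rot: [2.464, 1.945, 0.003]
force: [0.3, -0.8, -1.1]
width: 0.998
gripper_force: 0.0
clock 16.1 pos [ 0.4872 -0.1418  0.1333] tilt [ 0.003 -0.001 -1.   ] q7 -0.25 w 0.998
slide units total tool xyz [ 1.126e+00 -3.100e-01 -1.000e-03] dist 0.3503
tool y az -0.234 dr z units total -2.33
```

```bash
python3 -m pendant '{"slide":[[0.06,-0.0165,0],[0.13,-0.0358,0],[0.13,-0.0358,0],[0.13,-0.0358,0],[0.13,-0.0358,0],[0.13,-0.0358,0],[0.13,-0.0358,0],[0.13,-0.0358,0],[0.1,-0.0275,0],[0.056,-0.0154,0]],"dr":[[0,0,0],[0,0,0],[0,0,0],[0,0,0],[0,0,0],[0,0,0],[0,0,0],[0,0,0],[0,0,0],[0,0,0]],"claw":[1,1,1,1,1,1,1,1,1,1]}' >/dev/null && python3 -m pendant '{"slide":[[0,0,0],[0,0,0],[0,0,0],[0,0,0],[0,0,0]],"dr":[[0,0,-0.4],[0,0,-0.6],[0,0,-0.73],[0,0,-0.6],[0,0,0]],"claw":[1,1,1,1,1]}'; python3 -c "
from h import *
plan(.4751,.2083,.045)"
```

```text
clock: 17.6
position: [0.4733, 0.2082, 0.1303]
ee_rot: [-2.168, -2.272, 0.003]
force: [-0.3, -0.3, -1.1]
width: 1.0
gripper_force: 0.0
clock 17.6 pos [0.4733 0.2082 0.1303] tilt [-0.002 -0.001 -1.   ] q7 -0.75 w 1.0
slide units total tool xyz [ 0.     0.006 -0.   ] dist 0.0018
tool y az 0.047 dr z units total 0.02
```

Descend to 0.041 (0.297 units).

```bash
python3 -m pendant '{"slide":[[0,0.004,0.04],[0,0,0.08],[0,0,0.08],[0,0,0.06],[0,0,0.025],[0,0,0.012],[0,0,0],[0,0,0]],"dr":[[0,0,0],[0,0,0],[0,0,0],[0,0,0],[0,0,0],[0,0,0],[0,0,0],[0,0,0]],"claw":[1,1,1,1,1,1,1,1]}'; python3 - <<'E'
from h import *
plan(.4751,.2083,.045)
E
```

```text
clock: 18.4
position: [0.4756, 0.2089, 0.0431]
ee_rot: [2.17, 2.271, 0.001]
force: [0.5, -0.7, 0.3]
width: 0.998
gripper_force: 0.0
clock 18.4 pos [0.4756 0.2089 0.0431] tilt [ 0.001  0.    -1.   ] q7 -0.84 w 0.998
slide units total tool xyz [-0.002 -0.002 -0.   ] dist 0.0008
tool y az 0.045 dr z units total 0.0
```

```bash
python3 -m pendant '{"slide":[[0,0,0.008],[0,0,0],[0,0,0],[0,0,0],[0,0,0],[0,0,0],[0,0,0],[0,0,0],[0,0,0],[0,0,0]],"dr":[[0,0,0],[0,0,0],[0,0,0],[0,0,0],[0,0,0],[0,0,0],[0,0,0],[0,0,0],[0,0,0],[0,0,0]],"claw":[1,0.3,0.3,0.3,0.3,0.3,0.3,0.3,0.3,0.3]}' 20 && python3 -m pendant '{"slide":[[0,0,-0.03],[0,0,-0.06],[0,0,-0.09],[0,0,-0.09],[0,0,-0.08],[0,0,-0.04],[0,0,0],[0,0,0]],"dr":[[0,0,0],[0,0,0],[0,0,0],[0,0,0],[0,0,0],[0,0,0],[0,0,0],[0,0,0]],"claw":[0.3,0.3,0.3,0.3,0.3,0.3,0.3,0.3]}'; python3 -c "
from h import *
plan(.4691,-.2127,-.234)"
```

```text
clock: 19.4
position: [0.4751, 0.2086, 0.0401]
ee_rot: [-2.17, -2.272, 0.0]
force: [-0.7, -0.6, 1.1]
width: 0.507
gripper_force: 20.0
clock: 20.2
position: [0.475, 0.2083, 0.1565]
ee_rot: [2.17, 2.271, -0.001]
force: [-0.1, -0.0, -0.5]
width: 0.51
gripper_force: 20.0
clock 20.2 pos [0.475  0.2083 0.1565] tilt [-0. -0. -1.] q7 -0.73 w 0.51
slide units total tool xyz [-1.401e+00 -8.300e-02  1.000e-03] dist 0.421
tool y az 0.045 dr z units total 2.33
```

```bash
python3 -m pendant '{"slide":[[-0.06,-0.0036,0],[-0.13,-0.0077,0],[-0.13,-0.0077,0],[-0.13,-0.0077,0],[-0.13,-0.0077,0],[-0.13,-0.0077,0],[-0.13,-0.0077,0],[-0.13,-0.0077,0],[-0.13,-0.0077,0],[-0.13,-0.0077,0]],"dr":[[0,0,0],[0,0,0],[0,0,0],[0,0,0],[0,0,0],[0,0,0],[0,0,0],[0,0,0],[0,0,0],[0,0,0]],"claw":[0.3,0.3,0.3,0.3,0.3,0.3,0.3,0.3,0.3,0.3]}' >/dev/null && python3 -m pendant '{"slide":[[-0.1,-0.006,0],[-0.071,-0.0042,0],[0,0,0],[0,0,0],[0,0,0],[0,0,0],[0,0,0]],"dr":[[0,0,0],[0,0,0],[0,0,0.4],[0,0,0.6],[0,0,0.73],[0,0,0.6],[0,0,0]],"claw":[0.3,0.3,0.3,0.3,0.3,0.3,0.3]}'; python3 -c "
from h import *
plan(.4691,-.2127,-.234)"
```

```text
clock: 21.9
position: [0.4687, -0.2121, 0.1557]
ee_rot: [-2.465, -1.945, 0.002]
force: [-0.8, 0.1, -0.4]
width: 0.507
gripper_force: 20.0
clock 21.9 pos [ 0.4687 -0.2121  0.1557] tilt [-0.002  0.001 -1.   ] q7 -0.08 w 0.507
slide units total tool xyz [-0.002  0.002 -0.   ] dist 0.0007
tool y az -0.235 dr z units total -0.01
```

```bash
python3 -m pendant '{"slide":[[0,0,0.05],[0,0,0.08],[0,0,0.09],[0,0,0.07],[0,0,0.04],[0,0,0.02],[0,0,0],[0,0,0]],"dr":[[0,0,0],[0,0,0],[0,0,0],[0,0,0],[0,0,0],[0,0,0],[0,0,0],[0,0,0]],"claw":[0.3,0.3,0.3,0.3,0.3,0.3,0.3,0.3]}'; python3 - <<'E'
from h import *
plan(.4691,-.2127,-.234)
cv2.imwrite("pics/s5.png",cv2.resize(arm.get_image("side")[140:290,300:450,::-1],(600,600)))
E
```

```text
clock: 22.7
position: [0.47, -0.2124, 0.0527]
ee_rot: [2.464, 1.947, 0.001]
force: [-0.8, 0.0, -0.6]
width: 0.51
gripper_force: 20.0
clock 22.7 pos [ 0.47   -0.2124  0.0527] tilt [ 0.001 -0.    -1.   ] q7 -0.16 w 0.51
slide units total tool xyz [-0.002 -0.003 -0.   ] dist 0.0009
tool y az -0.233 dr z units total 0.0
```

View pics/s5.png

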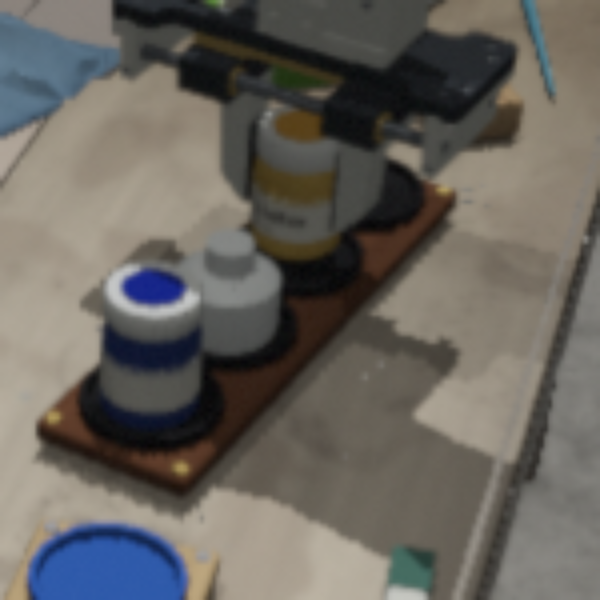

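The blue jar and the pot stand flat in wells 1 and 2. The yellow jar is upright over well 3. I lower it to 0.040 and release only once contact shows.

```bash
python3 -m pendant '{"slide":[[0,0,0.015],[0,0,0.013],[0,0,0.009],[0,0,0.006],[0,0,0],[0,0,0]],"dr":[[0,0,0],[0,0,0],[0,0,0],[0,0,0],[0,0,0],[0,0,0]],"claw":[0.3,0.3,0.3,0.3,0.3,0.3]}'
```

```text
clock: 23.35
position: [0.4694, -0.2124, 0.04]
ee_rot: [2.465, 1.947, -0.001]
force: [-4.2, 0.5, 13.0]
width: 0.505
gripper_force: 20.0
```

```bash
python3 -m pendant '{"slide":[[0,0,0],[0,0,0],[0,0,0],[0,0,0],[0,0,-0.03],[0,0,-0.08],[0,0,-0.1],[0,0,-0.07],[0,0,-0.03],[0,0,0]],"dr":[[0,0,0],[0,0,0],[0,0,0],[0,0,0],[0,0,0],[0,0,0],[0,0,0],[0,0,0],[0,0,0],[0,0,0]],"claw":[0.7,0.8,1,1,1,1,1,1,1,1]}'; python3 -c "
from h import *
plan(.4712,.2823,.045)"
```

```text
clock: 24.35
position: [0.4703, -0.2127, 0.1335]
ee_rot: [2.464, 1.945, 0.002]
force: [-0.1, 0.2, -0.3]
width: 1.003
gripper_force: 0.0
clock 24.35 pos [ 0.4703 -0.2127  0.1335] tilt [ 0.002 -0.001 -1.   ] q7 -0.1 w 1.003
slide units total tool xyz [ 1.606 -0.38  -0.002] dist 0.495
tool y az -0.234 dr z units total -2.33
```

```bash
python3 -m pendant '{"slide":[[0.06,-0.0142,0],[0.13,-0.0308,0],[0.13,-0.0308,0],[0.13,-0.0308,0],[0.13,-0.0308,0],[0.13,-0.0308,0],[0.13,-0.0308,0],[0.13,-0.0308,0],[0.13,-0.0308,0],[0.13,-0.0308,0]],"dr":[[0,0,0],[0,0,0],[0,0,0],[0,0,0],[0,0,0],[0,0,0],[0,0,0],[0,0,0],[0,0,0],[0,0,0]],"claw":[1,1,1,1,1,1,1,1,1,1]}' >/dev/null && python3 -m pendant '{"slide":[[0.13,-0.0308,0],[0.13,-0.0308,0],[0.08,-0.019,0],[0.036,-0.0085,0],[0,0,0],[0,0,0],[0,0,0],[0,0,0],[0,0,0]],"dr":[[0,0,0],[0,0,0],[0,0,0],[0,0,0],[0,0,-0.4],[0,0,-0.6],[0,0,-0.73],[0,0,-0.6],[0,0,0]],"claw":[1,1,1,1,1,1,1,1,1]}'; python3 -c "
from h import *
plan(.4712,.2823,.045)"
```

```text
clock: 26.25
position: [0.47, 0.2811, 0.1312]
ee_rot: [2.17, 2.271, -0.003]
force: [0.4, 0.3, -0.6]
width: 1.002
gripper_force: 0.0
clock 26.25 pos [0.47   0.2811 0.1312] tilt [-0.001 -0.002 -1.   ] q7 -0.88 w 1.002
slide units total tool xyz [ 0.004  0.004 -0.   ] dist 0.0017
tool y az 0.046 dr z units total 0.0
```

```bash
python3 -m pendant '{"slide":[[0.004,0.002,0.04],[0,0,0.08],[0,0,0.08],[0,0,0.06],[0,0,0.025],[0,0,0.017],[0,0,0],[0,0,0]],"dr":[[0,0,0],[0,0,0],[0,0,0],[0,0,0],[0,0,0],[0,0,0],[0,0,0],[0,0,0]],"claw":[1,1,1,1,1,1,1,1]}'; python3 - <<'E'
from h import *
plan(.4712,.2823,.045)
E
```

```text
clock: 27.05
position: [0.471, 0.2843, 0.0422]
ee_rot: [2.17, 2.271, 0.001]
force: [-0.2, -0.8, -0.6]
width: 0.998
gripper_force: 0.0
clock 27.05 pos [0.471  0.2843 0.0422] tilt [ 0.001  0.    -1.   ] q7 -0.97 w 0.998
slide units total tool xyz [-0.007  0.    -0.   ] dist 0.002
tool y az 0.045 dr z units total 0.0
```

```bash
python3 -m pendant '{"slide":[[-0.006,0,0.005],[0,0,0],[0,0,0],[0,0,0],[0,0,0],[0,0,0],[0,0,0],[0,0,0],[0,0,0],[0,0,0]],"dr":[[0,0,0],[0,0,0],[0,0,0],[0,0,0],[0,0,0],[0,0,0],[0,0,0],[0,0,0],[0,0,0],[0,0,0]],"claw":[1,0.3,0.3,0.3,0.3,0.3,0.3,0.3,0.3,0.3]}' 20 && python3 -m pendant '{"slide":[[0,0,-0.03],[0,0,-0.06],[0,0,-0.09],[0,0,-0.09],[0,0,-0.08],[0,0,-0.04],[0,0,0],[0,0,0]],"dr":[[0,0,0],[0,0,0],[0,0,0],[0,0,0],[0,0,0],[0,0,0],[0,0,0],[0,0,0]],"claw":[0.3,0.3,0.3,0.3,0.3,0.3,0.3,0.3]}'; python3 -c "
from h import *
plan(.4517,-.2847,-.234)"
```

```text
clock: 28.05
position: [0.4707, 0.2822, 0.0401]
ee_rot: [-2.17, -2.272, 0.0]
force: [-0.8, -0.7, 0.9]
width: 0.51
gripper_force: 20.0
clock: 28.85
position: [0.4706, 0.2818, 0.1565]
ee_rot: [2.17, 2.271, -0.001]
force: [0.9, 0.0, -0.6]
width: 0.505
gripper_force: 20.0
clock 28.85 pos [0.4706 0.2818 0.1565] tilt [-0.    -0.001 -1.   ] q7 -0.86 w 0.505
slide units total tool xyz [-1.884e+00 -1.490e-01  1.000e-03] dist 0.5668
tool y az 0.046 dr z units total 2.33
```

```bash
python3 -m pendant '{"slide":[[-0.06,-0.0047,0],[-0.13,-0.0103,0],[-0.13,-0.0103,0],[-0.13,-0.0103,0],[-0.13,-0.0103,0],[-0.13,-0.0103,0],[-0.13,-0.0103,0],[-0.13,-0.0103,0],[-0.13,-0.0103,0],[-0.13,-0.0103,0]],"dr":[[0,0,0],[0,0,0],[0,0,0],[0,0,0],[0,0,0],[0,0,0],[0,0,0],[0,0,0],[0,0,0],[0,0,0]],"claw":[0.3,0.3,0.3,0.3,0.3,0.3,0.3,0.3,0.3,0.3]}' >/dev/null && python3 -m pendant '{"slide":[[-0.13,-0.0103,0],[-0.13,-0.0103,0],[-0.13,-0.0103,0],[-0.13,-0.0103,0],[-0.09,-0.0071,0],[-0.044,-0.0035,0],[0,0,0],[0,0,0],[0,0,0],[0,0,0]],"dr":[[0,0,0],[0,0,0],[0,0,0],[0,0,0],[0,0,0],[0,0,0],[0,0,0.5],[0,0,0.7],[0,0,0.7],[0,0,0.43]],"claw":[0.3,0.3,0.3,0.3,0.3,0.3,0.3,0.3,0.3,0.3]}'>/dev/null && python3 -m pendant '{"slide":[[0,0,0],[0,0,0]],"dr":[[0,0,0],[0,0,0]],"claw":[0.3,0.3]}'; python3 -c "
from h import *
plan(.4517,-.2847,-.234)"
```

```text
clock: 31.05
position: [0.4517, -0.2835, 0.1565]
ee_rot: [-2.462, -1.95, 0.001]
force: [0.6, -0.4, -1.4]
width: 0.51
gripper_force: 20.0
clock 31.05 pos [ 0.4517 -0.2835  0.1565] tilt [-0.001  0.001 -1.   ] q7 0.07 w 0.51
slide units total tool xyz [-0.004  0.001 -0.   ] dist 0.0012
tool y az -0.231 dr z units total 0.02
```

```bash
python3 -m pendant '{"slide":[[-0.003,0,0.05],[0,0,0.08],[0,0,0.09],[0,0,0.07],[0,0,0.04],[0,0,0.02],[0,0,0],[0,0,0]],"dr":[[0,0,0],[0,0,0],[0,0,0],[0,0,0],[0,0,0],[0,0,0],[0,0,0],[0,0,0]],"claw":[0.3,0.3,0.3,0.3,0.3,0.3,0.3,0.3]}'; python3 - <<'E'
from h import *
plan(.4517,-.2847,-.234)
cv2.imwrite("pics/s6.png",cv2.resize(arm.get_image("side")[120:270,310:460,::-1],(600,600)))
E
```

```text
clock: 31.85
position: [0.4522, -0.2855, 0.0529]
ee_rot: [2.464, 1.947, 0.001]
force: [-0.2, 0.8, -0.1]
width: 0.51
gripper_force: 20.0
clock 31.85 pos [ 0.4522 -0.2855  0.0529] tilt [ 0.001 -0.001 -1.   ] q7 0.01 w 0.51
slide units total tool xyz [ 0.002 -0.002 -0.   ] dist 0.001
tool y az -0.234 dr z units total 0.0
```

View pics/s6.png

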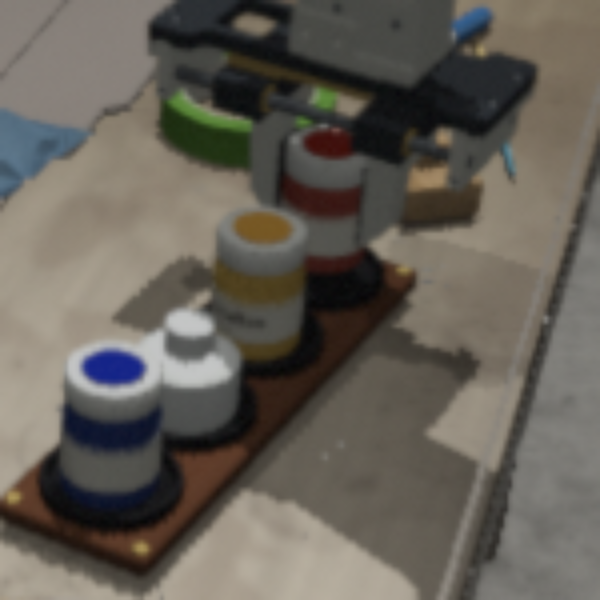

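The first three stand flat in their wells, and the red jar is upright over well 4. Lowering it now.

```bash
python3 -m pendant '{"slide":[[0,0,0.015],[0,0,0.013],[0,0,0.009],[0,0,0.006],[0,0,0],[0,0,0]],"dr":[[0,0,0],[0,0,0],[0,0,0],[0,0,0],[0,0,0],[0,0,0]],"claw":[0.3,0.3,0.3,0.3,0.3,0.3]}'
```

```text
clock: 32.5
position: [0.4515, -0.2853, 0.04]
ee_rot: [2.465, 1.947, -0.001]
force: [-4.2, 2.2, 12.6]
width: 0.505
gripper_force: 20.0
```

Contact shows, so I release, rise, and back away to the right so the camera has a clear view.

```bash
python3 -m pendant '{"slide":[[0,0,0],[0,0,0],[0,0,0],[0,0,0],[0,0,-0.03],[0,0,-0.1],[0,0,-0.12],[0,0,-0.12],[0,0,-0.08],[0,0,0]],"dr":[[0,0,0],[0,0,0],[0,0,0],[0,0,0],[0,0,0],[0,0,0],[0,0,0],[0,0,0],[0,0,0],[0,0,0]],"claw":[0.7,0.8,1,1,1,1,1,1,1,1]}' && python3 -m pendant '{"slide":[[-0.06,0,0],[-0.1,0,0],[-0.1,0,0],[-0.1,0,0],[-0.1,0,0],[-0.05,0,0],[0,0,0],[0,0,0]],"dr":[[0,0,0],[0,0,0],[0,0,0],[0,0,0],[0,0,0],[0,0,0],[0,0,0],[0,0,0]],"claw":[1,1,1,1,1,1,1,1]}'; python3 - <<'E'
from h import *
a=arm.get_image("top")[...,::-1]; b=arm.get_image("side")[...,::-1]
cv2.imwrite("pics/f.png",np.hstack([cv2.resize(a[200:350,310:510],(400,300)),cv2.resize(b[120:270,300:500],(400,300))]))
E
```

```text
clock: 33.5
position: [0.4537, -0.2862, 0.1784]
ee_rot: [2.461, 1.943, 0.004]
force: [-0.1, -0.8, -0.1]
width: 0.998
gripper_force: 0.0
clock: 34.3
position: [0.4166, -0.4327, 0.1739]
ee_rot: [-2.464, -1.947, -0.001]
force: [-0.6, 1.0, -0.2]
width: 1.0
gripper_force: 0.0
```

View pics/f.png

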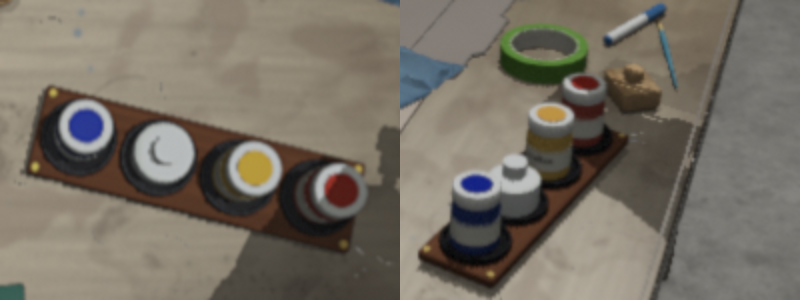

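All four stand flat in their wells: blue, white, yellow, red from left to right. That is the reverse of the start, and the robot is clear of everything.

```bash
python3 -c "
from cell import arm
print(arm.sign_off())"
```

```text
the job is handed in; nothing more can be done
None
```

The four containers now stand upright and released in the dark rack in reverse order (blue, white, yellow, red from left to right), and the job was handed in at about 34 s.

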